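Put three mixed-up parts back in their sample trays

TASK

The heat sink, the transformer and the capacitor have been put in the wrong trays. Three of the four trays carry on their ledge a screwed-on sample of the part that belongs in them: put every loose part upright, flat on the floor and in the middle of the tray that shows its sample. A tray holds only one part; the empty tray with the bare ledge is there as a free spot on the way.

Things in the scene. Friction and masses are not known exactly. Their poses are not given: they have to be found in the camera images.
- heatsink_mid (a point): Loose heat sink: bare aluminium block with seven upright fins, 60 (x) x 44 (y) x 56 (z) mm; the fins run along x, so the outer fins' flat faces are 44 mm apart along y. 0.14 to 0.28 kg. This point is its centre, 28 mm above its underside; z up.
- transformer_mid (a point): Loose transformer: dark steel frame 60 (x) x 34 (y) x 56 (z) mm with a copper coil between white flanges in its window; the coil stands out to 48 mm overall along y, 37 mm wide in x, from 10 to 46 mm above the underside. 0.28 to 0.56 kg. This point is its centre, 28 mm above its underside; z up.
- capacitor_mid (a point): Loose capacitor: upright black can, 44 mm in diameter, 58 mm high, with two brass studs 6 mm high on top. 0.08 to 0.17 kg. This point is on its axis, 29 mm above its underside; z up.
- nest_heatsink (a point): Blue tray fixed to the bench: square nest 100 mm outside, 90 mm inside, floor 5 mm and rim 9 mm above the bench; a white ledge 64 mm long, 5 mm high joins its +x side. On the ledge, 86 mm from the nest's middle, a sample heat sink (full size, top up to 69 mm above the bench) is screwed fast. This point: middle of the nest, on its floor; x points to the ledge (yaw within 15 degrees).
- nest_transformer (a point): Blue tray fixed to the bench: square nest 100 mm outside, 90 mm inside, floor 5 mm and rim 9 mm above the bench; a white ledge 64 mm long, 5 mm high joins its +x side. On the ledge, 86 mm from the nest's middle, a sample transformer (full size, top up to 69 mm above the bench) is screwed fast. This point: middle of the nest, on its floor; x points to the ledge (yaw within 15 degrees).
- nest_capacitor (a point): Blue tray fixed to the bench: square nest 100 mm outside, 90 mm inside, floor 5 mm and rim 9 mm above the bench; a white ledge 64 mm long, 5 mm high joins its +x side. On the ledge, 86 mm from the nest's middle, a sample capacitor (full size, top up to 69 mm above the bench) is screwed fast. This point: middle of the nest, on its floor; x points to the ledge (yaw within 15 degrees).
- nest_spare (a point): Blue tray fixed to the bench: square nest 100 mm outside, 90 mm inside, floor 5 mm and rim 9 mm above the bench; a white ledge 64 mm long, 5 mm high joins its +x side. Its ledge is bare; nothing belongs in it. This point: middle of the nest, on its floor; x points to the ledge (yaw within 15 degrees).
Not all that is in view belongs to the job. Leave any purple look-alike of the part that bears transformer_mid alone.

How it is judged:
By the outcome, as a careful person would: the job done as asked, in the order asked, and still so for the second after the job is handed in, with the robot touching nothing.
It also fails if it takes over 120 s, if anything falls off the work surface, if the arm or the gripper's body presses on something with over 40 N, if the wrist force passes 120 N, or if a joint passes its speed limit or range.

ROBOT

A 6-joint arm with a two-finger parallel gripper is mounted at the origin on the work surface. World frame = base frame: x ahead of the robot, y to its left, z up, the work surface at z = 0. Lengths are in mm, angles in rad, forces in N, time in s.
With the tool pointing down it reaches from about 225 to 725 mm from the base axis. Payload 3.1 kg.
Tool frame: the origin (TCP) lies at the very end of the fingers, on their centre line; the grasp point (between the pads) lies 19 mm behind it; z points along the fingers, y is the line along which they close (so a half turn about z gives the same grasp; the last joint's range is limited). The gripper opens to 85 mm and grips with 20 to 120 N. Pads are 22 mm wide; open, the fingers measure 114 mm over their backs; the gripper's body (76 mm by 85 mm) begins 54 mm behind the grasp point. The pads swing forward as they close: fully open they stand 13 mm farther back than shut.
Start: joints at [0.979, 0.048, 0.099, 1.622, 0, 1.443], TCP at [234.864, 469.527, 192.212] pointing down, gripper open.
Joint ranges: [-2.91, 2.91], [-0.99, 1.94], [-1.21, 1.42], [-2.12, 2.29], [-1.49, 1.47], [-3.14, 3.14]. Speed limits (rad/s): [2.79, 2.79, 3.14, 3.14, 3.14, 3.14].

INTERFACE

Orientations are given as a unit quaternion [x, y, z, w].
In Python, from workcell import env, optics gives the robot as it stands. The module is installed in compiled form; this text tells all that it offers.
- The arm moves only by the shell command python3 -m crank 'ROWS' [FORCE]. ROWS is a JSON object of lists of equal length, an entry for each row: "offset": the shift along the tool's x, y, z in m, a list of three; "turn": the turn, a rotation vector about the tool's x, y, z in rad, a list of three; "grip": the finger opening in m, from 0 to 0.0854. A call has 1 to 20 rows; each row is the pose to reach, as a shift and turn from the pose commanded when the call began, along the tool's axes at that moment; what a row does not reach only later rows make up. A row lasts 1/8 s, in which the tool goes at most 62.5 mm and 10.7 degrees, less where a joint would pass 70% of its speed; a pose out of reach is approached as far as the arm can. A call with a gripper value outside its range is refused whole. The fingers move at their own pace and stop on an object; FORCE is the grip in N (left out, the last holds). Time passes only in rows, so rows that repeat a pose let the fingers close. It gives the time, the measured TCP pose, the force, the opening and the grip force at its end, in the units of the state.
- env.get_state(): the state, without advancing time (a new reading comes with each control period).
- optics.camera(name): name is "scene" or "top" or "wrist"; returns the picture (384x512x3 uint8, red, green, blue); there is no depth.
- optics.calibration(name): a dict with "intrinsics" (3x3 intrinsics, pixels), "origin" and "orientation" of the camera in the world; the wrist camera has in their place "mount" (4x4, takes a point from camera to tool coordinates, whose origin is the TCP and whose axes are the flange's). Camera axes: x right, y down, z forward; pixel columns grow to the right and rows downward; lengths in mm; the calibration is good to about 2 mm. A picture is of the moment at which its call begins: read the wrist's pose just before it. calibration takes no time and is no camera call.
- env.close_job(): hands the job in; it is judged then, once.
The state is a dict: "time": time; "joint_positions": joint angles; "qvel": joint speeds; "tau": joint torques, N m; "eef_pos": TCP position; "eef_rot": TCP orientation; "force": force on the tool from outside, world axes, zero at the start; "moment": the same for the moment, N m; "gripper_width": finger opening in mm; "gripper_force": force on a finger pad.
Only numpy, scipy, OpenCV 4.12 (cv2) and the standard library are available. Lean on these libraries where they do the work, as an engineer would, in place of code of your own. Each camera call takes 0.05 s, during which the arm holds its last target. There are 200 camera calls.

## Working session

There is one attempt and no reset: what is moved stays moved. The work goes in short steps, Python scripts to look and compute and a shell command to move; the robot and the scene stay as the last step left them, time stands still between calls to the robot, and variables do not carry over. Pictures are saved under pics/ and viewed, at most 14 in all, crops included, and the job is handed in when it is done.

```bash
mkdir -p pics; python3 - <<'E'
from workcell import env, optics
import cv2
s=env.get_state(); print(s)
for n in ("top","scene"):
    im=optics.camera(n); cv2.imwrite(f"pics/{n}0.png",cv2.resize(im[:,:,::-1],(800,600),interpolation=cv2.INTER_CUBIC)); cv2.imwrite(f"pics/{n}0_raw.png",im[:,:,::-1])
    print(n,optics.calibration(n))
print(optics.calibration("wrist"))
E
```

```text
{'time': 0.0, 'joint_positions': array([ 9.79216473e-01,  4.87690567e-02,  9.76082720e-02,  1.62198453e+00,
       -2.81077155e-06,  1.44300440e+00]), 'qvel': array([-1.99854140e-03,  5.56626542e-05, -4.43049682e-04,  2.06868000e-03,
       -2.87527516e-04, -1.39563620e-03]), 'tau': array([-1.45458751e-03, -3.38786209e+01,  3.20012283e+01,  2.05675699e-02,
       -1.80875018e-04,  1.76937110e-06]), 'eef_pos': array([234.4733676 , 468.95955476, 191.01296412]), 'eef_rot': array([ 2.29821043e-01,  9.73232197e-01, -1.09983027e-03, -4.12083415e-04]), 'force': array([ 0.65808717,  0.02123578, -0.31324201]), 'moment': array([ 4.34861042e-03, -4.99978083e-03, -1.42804357e-05]), 'gripper_force': 0.0, 'gripper_width': 85.19612931983734}
top {'intrinsics': array([[384.85154284,   0.        , 250.14938412],
       [  0.        , 384.85154284, 190.71643216],
       [  0.        ,   0.        ,   1.        ]]), 'origin': array([ 340.64655659,   21.13542195, 1103.26349582]), 'orientation': array([ 0.70834837, -0.70217683,  0.05317518, -0.04860744])}
scene {'intrinsics': array([[434.78337646,   0.        , 252.02505796],
       [  0.        , 434.78337646, 195.06967918],
       [  0.        ,   0.        ,   1.        ]]), 'origin': array([1031.82609074,  217.20835424, 1097.04209786]), 'orientation': array([ 0.55019021,  0.79450805, -0.20868562, -0.14999335])}
{'intrinsics': array([[311.68928151,   0.        , 258.03211367],
       [  0.        , 311.68928151, 192.62258088],
       [  0.        ,   0.        ,   1.        ]]), 'mount': array([[-3.77537170e-04, -9.61945928e-01, -2.73239617e-01,
         6.79939114e+01],
       [ 9.99999786e-01, -5.08914025e-04,  4.09935743e-04,
        -4.39948250e-01],
       [-5.33391492e-04, -2.73239404e-01,  9.61945915e-01,
        -1.82114779e+02],
       [ 0.00000000e+00,  0.00000000e+00,  0.00000000e+00,
         1.00000000e+00]])}
```

View pics/top0.png

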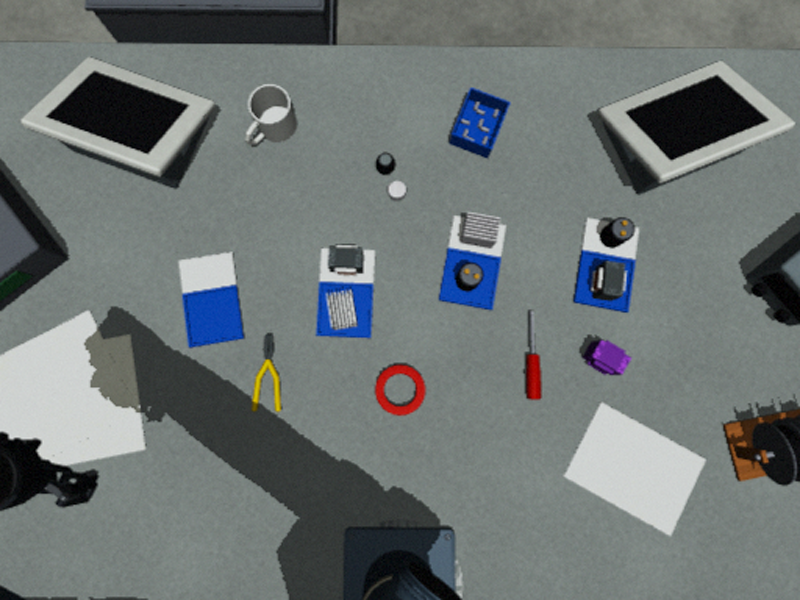

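View pics/scene0.png

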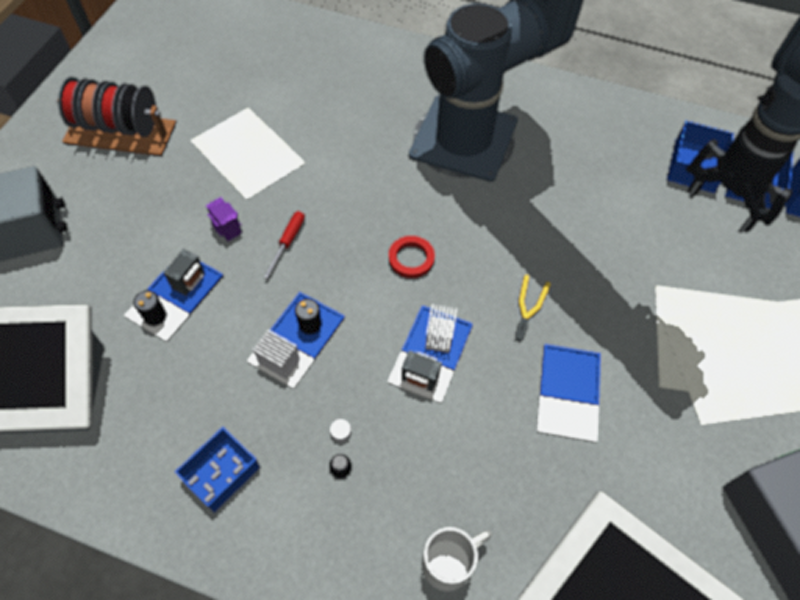

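The top view (800×600) shows:
- Loose heat sink at (341,310), in the tray with the transformer sample (346,258).
- Loose capacitor at (470,274), in the tray with the heat sink sample (480,228).
- Loose transformer at (608,280), in the tray with the capacitor sample (620,230).
- Spare tray at (212,316).

Things that could be mistaken for the loose parts are the three ledge samples, the purple look-alike at (608,357) and the small black bottle at (385,163). Plan: heat sink → spare, transformer → its tray, capacitor → its tray, heat sink → its tray.

```bash
cat > h.py <<'E'
from workcell import env, optics
import cv2, numpy as np
from scipy.spatial.transform import Rotation as R
def cam(name, s=None):
    c=optics.calibration(name); K=c["intrinsics"]
    if name=="wrist":
        s=s or env.get_state(); Rt=R.from_quat(s["eef_rot"]).as_matrix(); M=c["mount"]
        return K, Rt@M[:3,3]+s["eef_pos"], Rt@M[:3,:3]
    return K, c["origin"], R.from_quat(c["orientation"]).as_matrix()
def world(C,px,z):
    K,o,Rc=C; px=np.atleast_2d(px).astype(float)
    d=np.c_[px,np.ones(len(px))]@np.linalg.inv(K).T@Rc.T
    return o+d*((z-o[2])/d[:,2])[:,None]
def pix(C,P):
    K,o,Rc=C; q=(np.atleast_2d(P)-o)@Rc@K.T
    return q[:,:2]/q[:,2:]
def delta(pos,yaw,s=None):
    """shift (mm, tool axes) and turn to bring TCP to pos, tool down, closing axis at world yaw (deg) of +y"""
    s=s or env.get_state(); r=R.from_quat(s["eef_rot"])
    best=None
    for k in (0,180):
        a=np.radians(yaw+k); y=np.array([np.cos(a),np.sin(a),0]); z=np.array([0,0,-1.])
        t=R.from_matrix(np.c_[np.cross(y,z),y,z]); v=(r.inv()*t).as_rotvec()
        if best is None or np.linalg.norm(v)<np.linalg.norm(best): best=v
    return np.round(r.inv().apply(np.array(pos)-s["eef_pos"]),1), np.round(best,3)
def trays(img,C,z=9,amin=300):
    h=cv2.cvtColor(img,cv2.COLOR_RGB2HSV); m=cv2.inRange(h,(105,150,60),(128,255,255))
    out=[]
    for c in cv2.findContours(m,cv2.RETR_EXTERNAL,cv2.CHAIN_APPROX_NONE)[0]:
        if cv2.contourArea(c)<amin: continue
        w=world(C,c.reshape(-1,2),z)[:,:2].astype(np.float32)
        (cx,cy),(a,b),th=cv2.minAreaRect(w); out.append((round(cx,1),round(cy,1),round(a,1),round(b,1),round((th+45)%90-45,1)))
    return out
E
python3 - <<'E'
from h import *
for n in("top","scene"):
    im=cv2.imread(f"pics/{n}0_raw.png")[:,:,::-1]; C=cam(n)
    print(n); [print(t) for t in trays(im,C)]
C=cam("top"); k=.64
for n,p in dict(hs=(341,310),cap=(470,272),tr=(608,278)).items(): print(n,world(C,np.array(p)*k,50))
print(delta([330,185,210],90))
E
```

```text
top
(463.8, 341.0, 98.4, 99.9, 10.2)
(478.0, 100.1, 98.8, 98.9, -1.6)
(535.6, -379.4, 101.3, 99.4, -10.5)
(537.7, -129.8, 99.8, 99.1, -10.3)
(843.7, -150.8, 83.0, 121.6, -21.7)
scene
(831.9, -152.0, 93.5, 101.5, -22.0)
(465.0, 344.8, 95.8, 98.0, 10.0)
(478.2, 104.0, 97.0, 95.7, -2.2)
(538.2, -125.9, 98.2, 96.0, -9.9)
(536.4, -375.5, 99.1, 97.7, -10.7)
(-126.3, 488.1, 105.2, 183.7, -4.1)
hs [[471.26567512 102.70789541  50.        ]]
cap [[ 541.60967108 -125.75719218   50.        ]]
tr [[ 533.08880732 -371.94097965   50.        ]]
(array([-212.5, -211.3,  -18.5]), array([-0.002, -0.001, -0.464]))
```

```bash
python3 - <<'E'
from h import *
print(delta([475,102,210],88))
E
```

```text
(array([-379.3, -220.7,  -18.5]), array([-0.002, -0.001, -0.429]))
```

```bash
python3 -m crank '{"offset":[[-0.379,-0.221,-0.0185],[-0.379,-0.221,-0.0185],[-0.379,-0.221,-0.0185],[-0.379,-0.221,-0.0185],[-0.379,-0.221,-0.0185],[-0.379,-0.221,-0.0185],[-0.379,-0.221,-0.0185],[-0.379,-0.221,-0.0185],[-0.379,-0.221,-0.0185],[-0.379,-0.221,-0.0185],[-0.379,-0.221,-0.0185],[-0.379,-0.221,-0.0185]],"turn":[[0,0,-0.43],[0,0,-0.43],[0,0,-0.43],[0,0,-0.43],[0,0,-0.43],[0,0,-0.43],[0,0,-0.43],[0,0,-0.43],[0,0,-0.43],[0,0,-0.43],[0,0,-0.43],[0,0,-0.43]],"grip":[0.085,0.085,0.085,0.085,0.085,0.085,0.085,0.085,0.085,0.085,0.085,0.085]}' 60
cat > look.py <<'E'
from h import *
import sys
s=env.get_state(); im=optics.camera("wrist"); C=cam("wrist",s); n=sys.argv[1]
cv2.imwrite(f"pics/{n}_raw.png",im[:,:,::-1]); cv2.imwrite(f"pics/{n}.png",cv2.resize(im[:,:,::-1],(800,600),interpolation=cv2.INTER_CUBIC))
np.savez(f"pics/{n}.npz",K=C[0],o=C[1],R=C[2])
print(s["eef_pos"],trays(im,C,9,3000))
E
python3 look.py w1
```

```text
time: 1.6
eef_pos: [474.5, 103.4, 210.9]
eef_rot: [0.016, 1.0, 0.0, 0.0]
force: [0.4, -0.4, 0.1]
gripper_width: 84.8
gripper_force: 0.0
[474.50422527 103.42442916 210.88955104] [(539.6, -127.8, 101.9, 101.6, -10.2), (481.2, 101.5, 99.3, 99.0, -1.9), (467.3, 342.8, 100.5, 100.5, 9.9)]
```

View pics/w1.png

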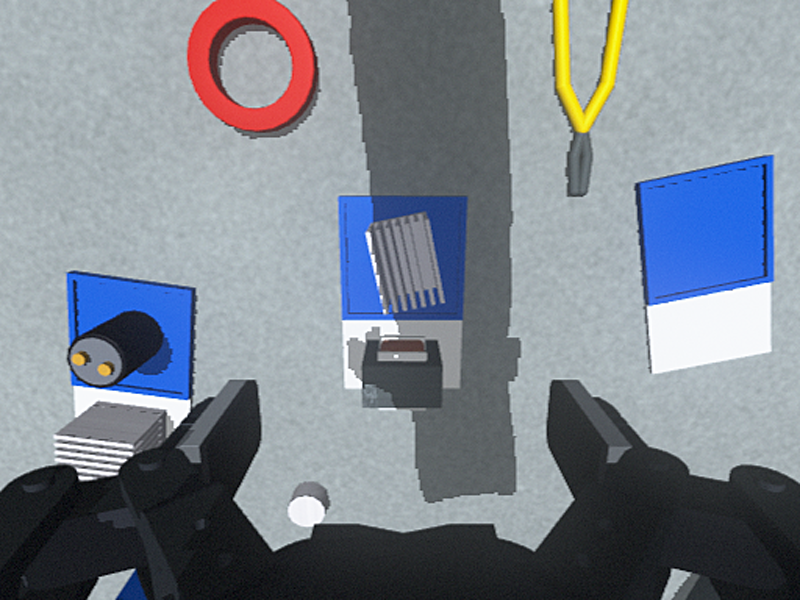

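The wrist view shows the loose heat sink at (405,262) with its sample transformer at (402,372). The capacitor is at (115,350), and the spare tray at (707,230) is empty. Next is a close crop to confirm the choice and get the part's corners.

```bash
python3 - <<'E'
import cv2
im=cv2.imread("pics/w1_raw.png")[125:210,215:305]; cv2.imwrite("pics/w1c.png",cv2.resize(im,None,fx=7,fy=7,interpolation=cv2.INTER_CUBIC))
E
```

```text
(no output)
```

View pics/w1c.png

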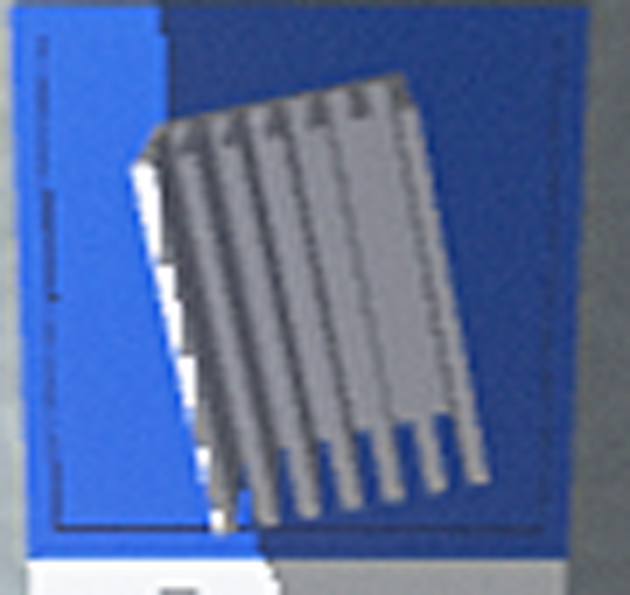

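The crop confirms the loose heat sink with seven fins. Its top corners in crop pixels are (133,165), (412,108), (488,482) and (215,535).

```bash
python3 - <<'E'
from h import *
d=np.load("pics/w1.npz"); C=(d["K"],d["o"],d["R"])
p=np.array([(133,165),(412,108),(488,482),(215,535)])/7+[214.5,124.5]
w=world(C,p,61); print(w.round(1)); print([np.linalg.norm(w[i]-w[i-1]).round(1) for i in range(4)])
c=w.mean(0); v=w[2]+w[3]-w[0]-w[1]; a=np.degrees(np.arctan2(v[1],v[0])); print(c,a)
print(delta([c[0],c[1],15],a+90))
E
```

```text
[[450.5  77.4  61. ]
 [443.3 119.9  61. ]
 [502.4 130.8  61. ]
 [509.8  87.3  61. ]]
[np.float64(60.1), np.float64(43.2), np.float64(60.1), np.float64(44.2)]
[476.48856353 103.83549509  61.        ] 9.98037766458394
(array([ -1.8,   0.6, 195.9]), array([ 0.   ,  0.   , -0.206]))
```

```bash
python3 -m crank '{"offset":[[-0.002,0.0005,0.04],[-0.002,0.0005,0.09],[-0.002,0.0005,0.13],[-0.002,0.0005,0.15],[-0.002,0.0005,0.17],[-0.002,0.0005,0.185],[-0.002,0.0005,0.195],[-0.002,0.0005,0.195],[-0.002,0.0005,0.195],[-0.002,0.0005,0.195],[-0.002,0.0005,0.195],[-0.002,0.0005,0.195],[-0.002,0.0005,0.195],[-0.002,0.0005,0.195],[-0.002,0.0005,0.195],[-0.002,0.0005,0.195]],"turn":[[0,0,-0.1],[0,0,-0.206],[0,0,-0.206],[0,0,-0.206],[0,0,-0.206],[0,0,-0.206],[0,0,-0.206],[0,0,-0.206],[0,0,-0.206],[0,0,-0.206],[0,0,-0.206],[0,0,-0.206],[0,0,-0.206],[0,0,-0.206],[0,0,-0.206],[0,0,-0.206]],"grip":[0.085,0.085,0.085,0.085,0.085,0.085,0.085,0.085,0.06,0.05,0.03,0.03,0.03,0.03,0.03,0.03]}' 50
```

```text
time: 3.65
eef_pos: [477.8, 103.3, 17.1]
eef_rot: [-0.086, 0.996, 0.0, 0.001]
force: [-0.7, 1.2, 4.7]
gripper_width: 41.8
gripper_force: 50.3
```

```bash
python3 -m crank '{"offset":[[0,0,-0.02],[0,0,-0.05],[0,0,-0.09],[0,0,-0.09],[0,0,-0.09],[0,0,-0.09]],"turn":[[0,0,0],[0,0,0],[0,0,0],[0,0,0],[0,0,0],[0,0,0]],"grip":[0.03,0.03,0.03,0.03,0.03,0.03]}'
python3 - <<'E'
from h import *
print(delta([466,343,100],100))
E
```

```text
time: 4.4
eef_pos: [475.3, 102.5, 103.3]
eef_rot: [-0.086, 0.996, -0.0, -0.002]
force: [0.5, 1.3, -2.5]
gripper_width: 41.7
gripper_force: 51.0
(array([-32. , 238.5,   3.3]), array([ 0.   , -0.004, -0.002]))
```

```bash
python3 -m crank '{"offset":[[-0.006,0.04,0],[-0.013,0.1,0],[-0.021,0.16,0],[-0.029,0.22,0],[-0.032,0.238,0],[-0.032,0.238,0],[-0.032,0.238,0],[-0.032,0.238,0.03],[-0.032,0.238,0.055],[-0.032,0.238,0.07],[-0.032,0.238,0.079],[-0.032,0.238,0.084],[-0.032,0.238,0.084],[-0.032,0.238,0.084]],"turn":[[0,0,0],[0,0,0],[0,0,0],[0,0,0],[0,0,0],[0,0,0],[0,0,0],[0,0,0],[0,0,0],[0,0,0],[0,0,0],[0,0,0],[0,0,0],[0,0,0]],"grip":[0.03,0.03,0.03,0.03,0.03,0.03,0.03,0.03,0.03,0.03,0.03,0.03,0.03,0.03]}'
```

```text
time: 6.15
eef_pos: [468.4, 343.2, 22.7]
eef_rot: [-0.086, 0.996, 0.0, 0.001]
force: [0.6, -0.6, -1.1]
gripper_width: 41.9
gripper_force: 51.4
```

```bash
python3 -m crank '{"offset":[[0.001,0,0.002],[0.002,0,0.004],[0.002,0,0.005],[0.002,0,0.005]],"turn":[[0,0,0],[0,0,0],[0,0,0],[0,0,0]],"grip":[0.03,0.03,0.03,0.03]}'
```

```text
time: 6.65
eef_pos: [465.6, 342.5, 17.2]
eef_rot: [-0.086, 0.996, 0.0, 0.0]
force: [-1.4, -0.2, 0.8]
gripper_width: 41.7
gripper_force: 51.9
```

Release, then retreat upward.

```bash
python3 -m crank '{"offset":[[0,0,0.001],[0,0,0.001],[0,0,0.001],[0,0,0.001],[0,0,0.001],[0,0,-0.03],[0,0,-0.08],[0,0,-0.14],[0,0,-0.19],[0,0,-0.19],[0,0,-0.19]],"turn":[[0,0,0],[0,0,0],[0,0,0],[0,0,0],[0,0,0],[0,0,0],[0,0,0],[0,0,0],[0,0,0],[0,0,0],[0,0,0]],"grip":[0.055,0.085,0.085,0.085,0.085,0.085,0.085,0.085,0.085,0.085,0.085]}'
python3 look.py w2; python3 - <<'E'
from h import *
print(delta([532,-374,200],80))
E
```

```text
time: 8.02
eef_pos: [465.8, 342.4, 206.4]
eef_rot: [-0.086, 0.996, -0.0, 0.0]
force: [-0.1, -0.7, -0.2]
gripper_width: 85.1
gripper_force: 0.0
[465.83676187 342.3902863  206.42610636] [(467.1, 343.1, 98.5, 99.3, 9.8), (480.8, 103.3, 102.7, 100.2, -2.1)]
(array([  56.9, -716.9,    5.9]), array([-0.001, -0.002,  0.347]))
```

```bash
python3 -m crank '{"offset":[[0.057,-0.717,0.006],[0.057,-0.717,0.006],[0.057,-0.717,0.006],[0.057,-0.717,0.006],[0.057,-0.717,0.006],[0.057,-0.717,0.006],[0.057,-0.717,0.006],[0.057,-0.717,0.006],[0.057,-0.717,0.006],[0.057,-0.717,0.006],[0.057,-0.717,0.006],[0.057,-0.717,0.006],[0.057,-0.717,0.006],[0.057,-0.717,0.006],[0.057,-0.717,0.006],[0.057,-0.717,0.006]],"turn":[[0,0,0.35],[0,0,0.35],[0,0,0.35],[0,0,0.35],[0,0,0.35],[0,0,0.35],[0,0,0.35],[0,0,0.35],[0,0,0.35],[0,0,0.35],[0,0,0.35],[0,0,0.35],[0,0,0.35],[0,0,0.35],[0,0,0.35],[0,0,0.35]],"grip":[0.085,0.085,0.085,0.085,0.085,0.085,0.085,0.085,0.085,0.085,0.085,0.085,0.085,0.085,0.085,0.085]}'
python3 look.py w3; python3 - <<'E'
import cv2
im=cv2.imread("pics/w3_raw.png")[100:270,150:370]; cv2.imwrite("pics/w3c.png",cv2.resize(im,None,fx=3.5,fy=3.5,interpolation=cv2.INTER_CUBIC))
E
```

```text
time: 10.07
eef_pos: [532.7, -372.6, 201.2]
eef_rot: [0.088, 0.996, -0.0, 0.0]
force: [0.2, 0.3, -0.7]
gripper_width: 85.2
gripper_force: 0.0
[ 532.74661991 -372.58241759  201.1823558 ] [(538.0, -379.5, 99.9, 99.4, -10.4), (540.3, -131.1, 103.6, 99.2, -10.1)]
```

View pics/w3c.png

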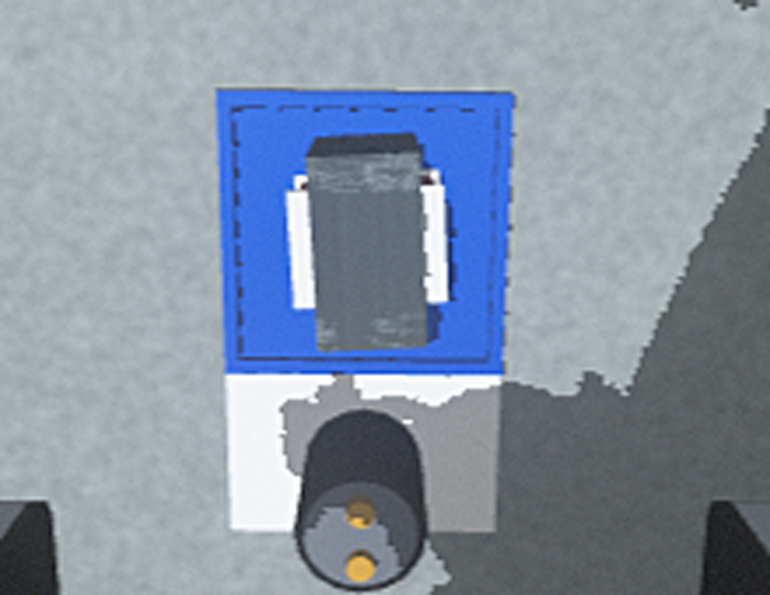

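The grey loose transformer sits in the tray with the capacitor sample (can at crop (362,530)). Its top corners are (308,158), (421,150), (428,345) and (316,350), and the coil flanges stand out on both sides.

```bash
python3 - <<'E'
from h import *
d=np.load("pics/w3.npz"); C=(d["K"],d["o"],d["R"])
p=np.array([(308,158),(421,150),(428,345),(316,350)])/3.5+[149.6,99.6]
w=world(C,p,61); print(w.round(1)); print([np.linalg.norm(w[i]-w[i-1]).round(1) for i in range(4)])
c=w.mean(0); v=w[2]+w[3]-w[0]-w[1]; a=np.degrees(np.arctan2(v[1],v[0])); print(c,a)
print(delta([c[0],c[1],16],a+90))
E
```

```text
[[ 501.6 -389.    61. ]
 [ 505.1 -355.9   61. ]
 [ 564.5 -363.7   61. ]
 [ 560.  -398.    61. ]]
[np.float64(59.1), np.float64(33.3), np.float64(59.9), np.float64(34.6)]
[ 532.81990968 -376.67405742   61.        ] -8.098215380290052
(array([ -0.7,  -3.7, 185.3]), array([-0.   ,  0.001, -0.035]))
```

```bash
python3 -m crank '{"offset":[[-0.001,-0.004,0.04],[-0.001,-0.004,0.09],[-0.001,-0.004,0.13],[-0.001,-0.004,0.15],[-0.001,-0.004,0.17],[-0.001,-0.004,0.18],[-0.001,-0.004,0.184],[-0.001,-0.004,0.184],[-0.001,-0.004,0.184],[-0.001,-0.004,0.184],[-0.001,-0.004,0.184],[-0.001,-0.004,0.184],[-0.001,-0.004,0.184],[-0.001,-0.004,0.184],[-0.001,-0.004,0.184]],"turn":[[0,0,-0.035],[0,0,-0.035],[0,0,-0.035],[0,0,-0.035],[0,0,-0.035],[0,0,-0.035],[0,0,-0.035],[0,0,-0.035],[0,0,-0.035],[0,0,-0.035],[0,0,-0.035],[0,0,-0.035],[0,0,-0.035],[0,0,-0.035],[0,0,-0.035]],"grip":[0.085,0.085,0.085,0.085,0.085,0.085,0.085,0.085,0.06,0.05,0.035,0.035,0.035,0.035,0.035]}' 60
```

```text
time: 12.0
eef_pos: [532.8, -377.7, 16.8]
eef_rot: [0.071, 0.997, 0.0, 0.0]
force: [0.3, 2.6, 0.7]
gripper_width: 34.8
gripper_force: 1.1
```

```bash
python3 look.py w4
```

```text
[ 532.84263789 -377.70427505   16.79361886] [(528.9, -378.1, 99.9, 81.9, -10.3)]
```

View pics/w4.png

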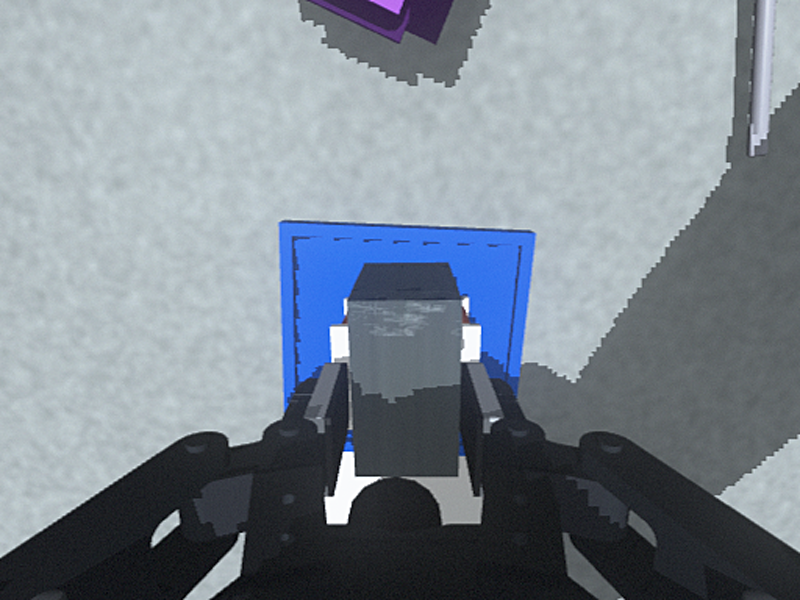

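The pads at (335,410) and (482,410) lie either side of the frame, between the coil's flanges, so they need to close further. I'll squeeze more.

```bash
python3 -m crank '{"offset":[[0,0,0],[0,0,0],[0,0,0]],"turn":[[0,0,0],[0,0,0],[0,0,0]],"grip":[0.028,0.025,0.025]}' 60; python3 look.py w5
```

```text
time: 12.42
eef_pos: [532.9, -377.9, 17.2]
eef_rot: [0.071, 0.997, -0.0, 0.0]
force: [1.0, 2.4, 4.1]
gripper_width: 31.7
gripper_force: 59.5
[ 532.94169917 -377.91649132   17.1648994 ] [(531.1, -378.4, 99.9, 86.1, -10.6)]
```

View pics/w5.png

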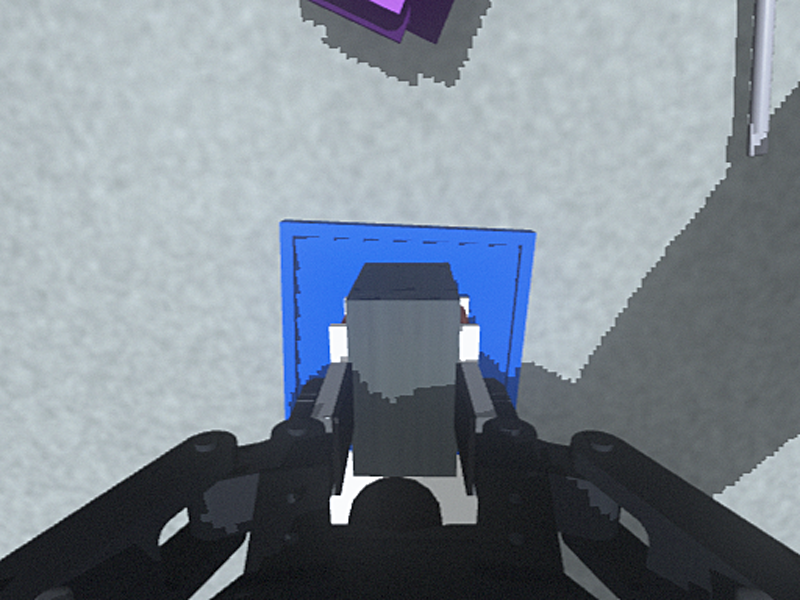

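```bash
python3 -m crank '{"offset":[[0,0,0],[0,0,-0.01],[0,0,-0.03],[0,0,-0.06],[0,0,-0.095],[0,0,-0.095],[0,0,-0.095],[0,0,-0.095]],"turn":[[0,0,0],[0,0,0],[0,0,0],[0,0,0],[0,0,0],[0,0,0],[0,0,0],[0,0,0]],"grip":[0.02,0.02,0.02,0.02,0.02,0.02,0.02,0.02]}' 80; python3 look.py w6
python3 - <<'E'
from h import *
s=env.get_state();print(s["force"],s["moment"]); print(delta([480,102,110],88))
E
```

```text
time: 13.48
eef_pos: [531.2, -376.9, 108.4]
eef_rot: [0.071, 0.997, 0.001, -0.002]
force: [0.4, -0.2, -4.5]
gripper_width: 30.6
gripper_force: 79.7
[ 531.19257688 -376.8823357   108.3895663 ] [(538.0, -379.6, 99.6, 100.0, -10.4), (536.6, -169.1, 108.6, 46.0, 4.1)]
[ 0.13850996  1.41700046 -4.47410531] [-0.02937864 -0.01873443 -0.02291497]
(array([1.191e+02, 4.667e+02, 4.000e-01]), array([ 0.003, -0.004, -0.108]))
```

View pics/w6.png

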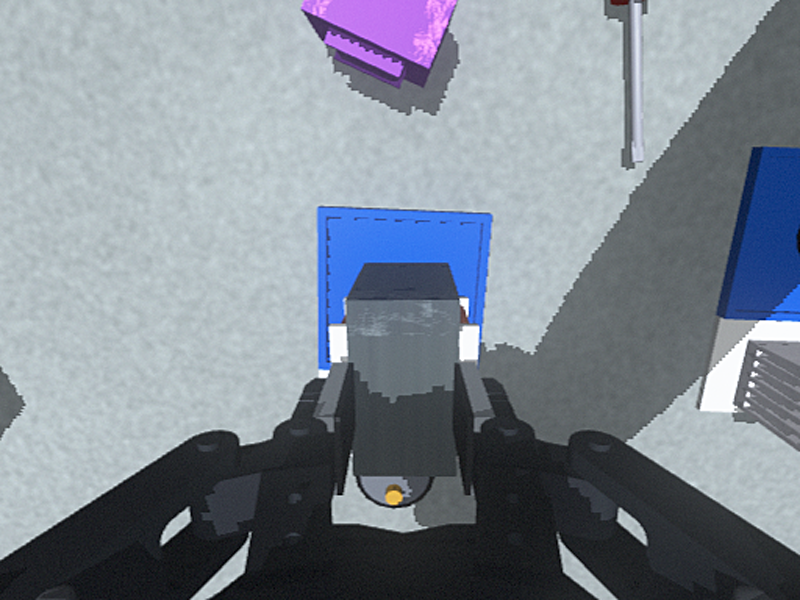

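The transformer is held level at (403,390), and the purple look-alike at (385,40) is untouched. I'll carry it to the transformer tray at about (481,102).

```bash
python3 -m crank '{"offset":[[0.01,0.04,0],[0.022,0.086,0],[0.035,0.137,0],[0.05,0.196,0],[0.065,0.255,0],[0.08,0.313,0],[0.095,0.372,0],[0.109,0.427,0],[0.119,0.458,0],[0.12,0.467,0],[0.12,0.467,0],[0.12,0.467,0],[0.12,0.467,0]],"turn":[[0,0,-0.1],[0,0,-0.108],[0,0,-0.108],[0,0,-0.108],[0,0,-0.108],[0,0,-0.108],[0,0,-0.108],[0,0,-0.108],[0,0,-0.108],[0,0,-0.108],[0,0,-0.108],[0,0,-0.108],[0,0,-0.108]],"grip":[0.02,0.02,0.02,0.02,0.02,0.02,0.02,0.02,0.02,0.02,0.02,0.02,0.02]}' 80
python3 - <<'E'
from h import *
print(delta([481,102,19],88))
E
```

```text
time: 15.15
eef_pos: [480.6, 100.3, 111.6]
eef_rot: [0.018, 1.0, -0.0, -0.0]
force: [0.7, 0.3, -4.3]
gripper_width: 30.8
gripper_force: 80.2
(array([-0.3,  1.8, 92.6]), array([-0.   , -0.   , -0.002]))
```

```bash
python3 -m crank '{"offset":[[0,0.001,0.03],[0,0.001,0.055],[0,0.001,0.07],[0,0.001,0.08],[0,0.001,0.086],[0,0.001,0.088],[0,0.001,0.088],[0,0.001,0.088]],"turn":[[0,0,0],[0,0,0],[0,0,0],[0,0,0],[0,0,0],[0,0,0],[0,0,0],[0,0,0]],"grip":[0.02,0.02,0.02,0.02,0.02,0.02,0.02,0.02]}' 80
python3 - <<'E'
from h import *
for i in range(3): print(env.get_state()["eef_pos"],env.get_state()["force"])
E
```

```text
time: 16.15
eef_pos: [481.0, 102.5, 24.4]
eef_rot: [0.017, 1.0, 0.0, 0.001]
force: [0.0, -0.5, -4.4]
gripper_width: 30.9
gripper_force: 80.2
[481.02740853 102.52945452  24.40431201] [ 0.03324615 -0.52164679 -4.40493409]
[481.02740853 102.52945452  24.40431201] [ 0.03324615 -0.52164679 -4.40493409]
[481.02740853 102.52945452  24.40431201] [ 0.03324615 -0.52164679 -4.40493409]
```

```bash
python3 -m crank '{"offset":[[0,0,0.003],[0,0,0.005],[0,0,0.0065],[0,0,0.0075],[0,0,0.0075],[0,0,0.0075]],"turn":[[0,0,0],[0,0,0],[0,0,0],[0,0,0],[0,0,0],[0,0,0]],"grip":[0.02,0.02,0.02,0.02,0.02,0.02]}' 80
```

```text
time: 16.9
eef_pos: [480.6, 102.6, 17.3]
eef_rot: [0.017, 1.0, 0.0, 0.0]
force: [-4.3, 0.2, 5.8]
gripper_width: 30.7
gripper_force: 81.6
```

```bash
python3 -m crank '{"offset":[[0,0,-0.001],[0,0,-0.001],[0,0,-0.001],[0,0,-0.001],[0,0,-0.001],[0,0,-0.03],[0,0,-0.08],[0,0,-0.14],[0,0,-0.19],[0,0,-0.19],[0,0,-0.19]],"turn":[[0,0,0],[0,0,0],[0,0,0],[0,0,0],[0,0,0],[0,0,0],[0,0,0],[0,0,0],[0,0,0],[0,0,0],[0,0,0]],"grip":[0.04,0.06,0.085,0.085,0.085,0.085,0.085,0.085,0.085,0.085,0.085]}'
python3 look.py w7; python3 - <<'E'
from h import *
print(delta([541,-127,200],80))
E
```

```text
time: 18.27
eef_pos: [480.5, 102.4, 205.9]
eef_rot: [0.017, 1.0, -0.0, 0.0]
force: [-0.2, -0.8, -0.0]
gripper_width: 85.4
gripper_force: 0.0
[480.53344009 102.42170777 205.93831144] [(539.7, -127.8, 101.9, 101.6, -10.3), (480.7, 101.4, 99.2, 98.2, -2.0)]
(array([ -69.1, -227.1,    4.7]), array([-0.   , -0.002,  0.14 ]))
```

View pics/w7.png

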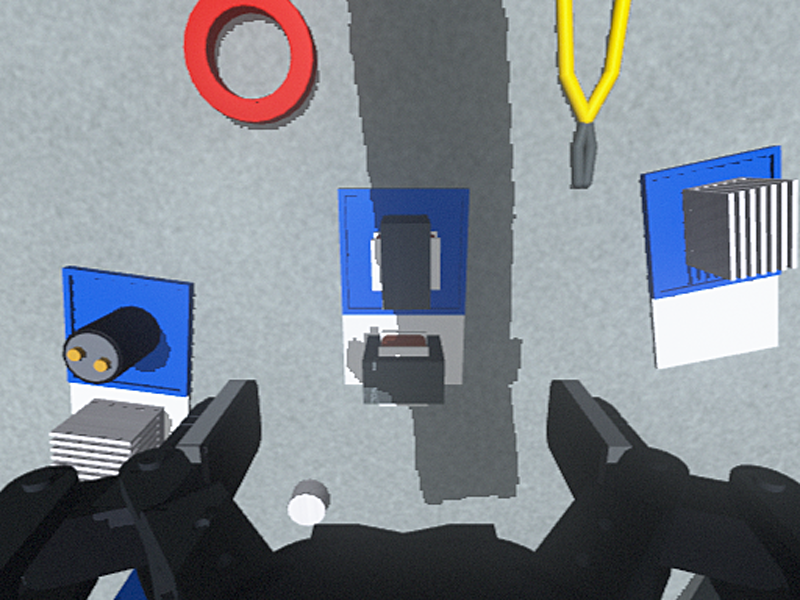

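The transformer stands upright in its tray: its top runs from (383,227) to (431,309). The heat sink is upright in the spare tray at (740,230). Now the capacitor.

```bash
python3 - <<'E'
from h import *
d=np.load("pics/w7.npz"); C=(d["K"],d["o"],d["R"])
w=world(C,np.array([(384,227),(430,227),(431,309),(382,309)])*.64-.2,61); print(w.round(1),w.mean(0))
E
python3 -m crank '{"offset":[[-0.069,-0.227,0.006],[-0.069,-0.227,0.006],[-0.069,-0.227,0.006],[-0.069,-0.227,0.006],[-0.069,-0.227,0.006],[-0.069,-0.227,0.006],[-0.069,-0.227,0.006],[-0.069,-0.227,0.006]],"turn":[[0,0,0.14],[0,0,0.14],[0,0,0.14],[0,0,0.14],[0,0,0.14],[0,0,0.14],[0,0,0.14],[0,0,0.14]],"grip":[0.085,0.085,0.085,0.085,0.085,0.085,0.085,0.085]}'
python3 look.py w8; python3 - <<'E'
import cv2
im=cv2.imread("pics/w8_raw.png")[100:270,150:370]; cv2.imwrite("pics/w8c.png",cv2.resize(im,None,fx=3.5,fy=3.5,interpolation=cv2.INTER_CUBIC))
E
```

```text
[[453.1  89.6  61. ]
 [454.2 120.3  61. ]
 [511.5 119.9  61. ]
 [510.3  85.5  61. ]] [482.2707147  103.83885299  61.        ]
time: 19.32
eef_pos: [541.4, -125.6, 200.4]
eef_rot: [0.086, 0.996, 0.0, 0.0]
force: [0.1, 0.4, -0.2]
gripper_width: 84.9
gripper_force: 0.0
[ 541.36878773 -125.55906551  200.35965564] [(537.8, -377.5, 103.5, 100.3, -10.8), (540.6, -129.3, 99.8, 100.0, -10.5), (481.1, 100.0, 103.3, 100.0, -2.0)]
```

View pics/w8c.png

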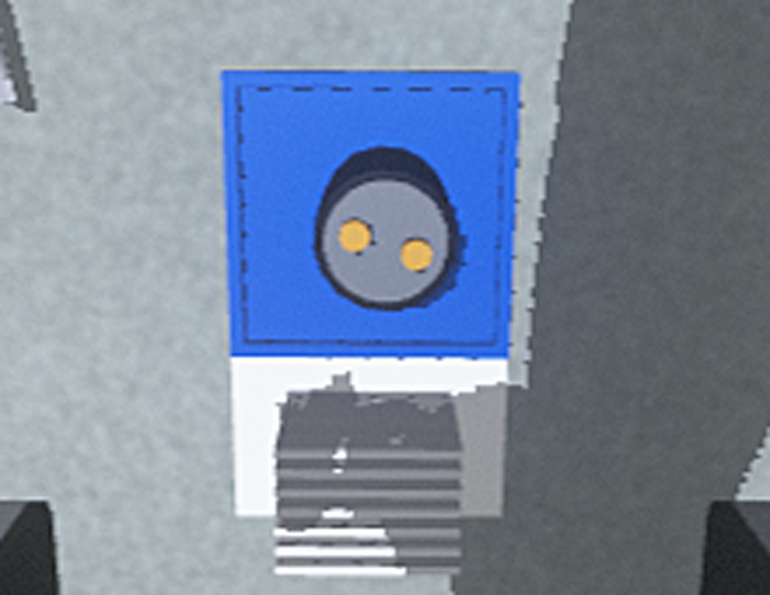

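The capacitor's top disc is centred at crop (386,243), in the tray with the heat sink sample at (368,480). The studs are at (354,236) and (417,255).

```bash
python3 - <<'E'
from h import *
d=np.load("pics/w8.npz"); C=(d["K"],d["o"],d["R"])
p=np.array([(386,243),(319,243),(454,243),(386,310)])/3.5+[149.6,99.6]
w=world(C,p,63); print(w.round(1),np.linalg.norm(w[1]-w[2]),np.linalg.norm(w[0]-w[3]))
print(delta([w[0,0],w[0,1],17],80))
E
```

```text
[[ 538.7 -123.8   63. ]
 [ 535.2 -143.4   63. ]
 [ 542.2 -103.8   63. ]
 [ 559.1 -127.3   63. ]] 40.23619764433457 20.6765784839289
(array([  3.2,   1.5, 183.5]), array([0.   , 0.   , 0.001]))
```

```bash
python3 -m crank '{"offset":[[0.003,0.0015,0.04],[0.003,0.0015,0.09],[0.003,0.0015,0.13],[0.003,0.0015,0.15],[0.003,0.0015,0.17],[0.003,0.0015,0.18],[0.003,0.0015,0.183],[0.003,0.0015,0.183],[0.003,0.0015,0.183],[0.003,0.0015,0.183],[0.003,0.0015,0.183],[0.003,0.0015,0.183],[0.003,0.0015,0.183],[0.003,0.0015,0.183]],"turn":[[0,0,0],[0,0,0],[0,0,0],[0,0,0],[0,0,0],[0,0,0],[0,0,0],[0,0,0],[0,0,0],[0,0,0],[0,0,0],[0,0,0],[0,0,0],[0,0,0]],"grip":[0.085,0.085,0.085,0.085,0.085,0.085,0.085,0.085,0.06,0.05,0.03,0.03,0.03,0.03]}' 50
python3 -m crank '{"offset":[[0,0,0],[0,0,-0.01],[0,0,-0.03],[0,0,-0.06],[0,0,-0.095],[0,0,-0.095],[0,0,-0.095],[0,0,-0.095]],"turn":[[0,0,0],[0,0,0],[0,0,0],[0,0,0],[0,0,0],[0,0,0],[0,0,0],[0,0,0]],"grip":[0.03,0.03,0.03,0.03,0.03,0.03,0.03,0.03]}'
python3 - <<'E'
from h import *
print(delta([538,-379.5,110],80))
E
```

```text
time: 21.12
eef_pos: [539.7, -124.9, 18.4]
eef_rot: [0.087, 0.996, -0.0, 0.001]
force: [-0.5, 0.2, 5.5]
gripper_width: 40.8
gripper_force: 50.0
time: 22.12
eef_pos: [537.5, -124.4, 110.2]
eef_rot: [0.087, 0.996, 0.0, -0.002]
force: [0.3, -0.1, -1.8]
gripper_width: 40.5
gripper_force: 50.6
(array([-4.490e+01, -2.511e+02, -2.000e-01]), array([ 0.001, -0.004, -0.   ]))
```

```bash
python3 -m crank '{"offset":[[-0.007,-0.04,0],[-0.018,-0.1,0],[-0.028,-0.16,0],[-0.038,-0.215,0],[-0.043,-0.242,0],[-0.045,-0.251,0],[-0.045,-0.251,0],[-0.045,-0.251,0],[-0.045,-0.251,0.03],[-0.045,-0.251,0.055],[-0.045,-0.251,0.07],[-0.045,-0.251,0.08],[-0.045,-0.251,0.085],[-0.045,-0.251,0.086],[-0.045,-0.251,0.086]],"turn":[[0,0,0],[0,0,0],[0,0,0],[0,0,0],[0,0,0],[0,0,0],[0,0,0],[0,0,0],[0,0,0],[0,0,0],[0,0,0],[0,0,0],[0,0,0],[0,0,0],[0,0,0]],"grip":[0.03,0.03,0.03,0.03,0.03,0.03,0.03,0.03,0.03,0.03,0.03,0.03,0.03,0.03,0.03]}'
python3 - <<'E'
from h import *
print(delta([538,-379.5,18.4],80))
E
```

```text
time: 24.0
eef_pos: [539.9, -380.3, 27.1]
eef_rot: [0.087, 0.996, -0.0, 0.001]
force: [-0.6, 0.0, -0.8]
gripper_width: 40.8
gripper_force: 50.7
(array([2.1, 0.5, 8.7]), array([-0.001,  0.001, -0.   ]))
```

```bash
python3 -m crank '{"offset":[[0.001,0.0005,0.003],[0.0015,0.0005,0.006],[0.002,0.0005,0.0075],[0.002,0.0005,0.0085],[0.002,0.0005,0.0085],[0.002,0.0005,0.0085]],"turn":[[0,0,0],[0,0,0],[0,0,0],[0,0,0],[0,0,0],[0,0,0]],"grip":[0.03,0.03,0.03,0.03,0.03,0.03]}'
```

```text
time: 24.75
eef_pos: [537.9, -379.0, 18.5]
eef_rot: [0.087, 0.996, -0.0, 0.0]
force: [0.1, 2.1, 4.2]
gripper_width: 40.6
gripper_force: 51.3
```

In contact. Release, retreat and check.

```bash
python3 -m crank '{"offset":[[0,0,-0.0005],[0,0,-0.0005],[0,0,-0.0005],[0,0,-0.0005],[0,0,-0.0005],[0,0,-0.03],[0,0,-0.08],[0,0,-0.14],[0,0,-0.19],[0,0,-0.19],[0,0,-0.19]],"turn":[[0,0,0],[0,0,0],[0,0,0],[0,0,0],[0,0,0],[0,0,0],[0,0,0],[0,0,0],[0,0,0],[0,0,0],[0,0,0]],"grip":[0.05,0.06,0.085,0.085,0.085,0.085,0.085,0.085,0.085,0.085,0.085]}'
python3 look.py w9; python3 - <<'E'
import cv2
im=cv2.imread("pics/w9_raw.png")[100:270,150:370]; cv2.imwrite("pics/w9c.png",cv2.resize(im,None,fx=3.5,fy=3.5,interpolation=cv2.INTER_CUBIC))
from h import *
print(delta([466,343,207],100))
E
```

```text
time: 26.12
eef_pos: [537.7, -379.1, 207.5]
eef_rot: [0.087, 0.996, -0.0, 0.0]
force: [-0.3, 0.4, -0.7]
gripper_width: 85.1
gripper_force: 0.0
[ 537.70710879 -379.10098941  207.45556577] [(538.0, -379.4, 99.8, 99.8, -10.5), (540.5, -131.1, 103.9, 100.1, -10.3)]
(array([1.956e+02, 6.983e+02, 3.000e-01]), array([ 0.002, -0.002, -0.349]))
```

View pics/w9c.png

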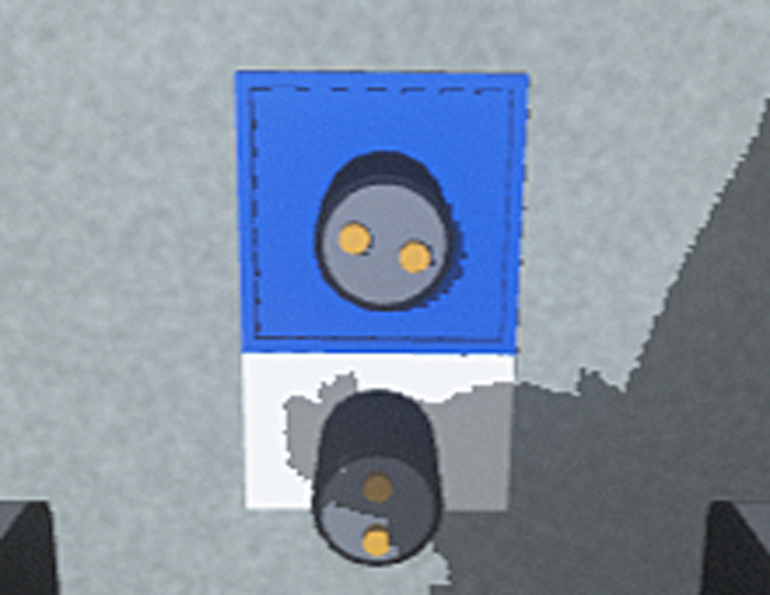

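The capacitor stands upright in the middle of its tray, top disc at (385,245). I'll go back to the heat sink, which sits exactly where I released it at TCP (465.6,342.5), yaw 10°.

```bash
python3 -m crank '{"offset":[[0.196,0.698,0],[0.196,0.698,0],[0.196,0.698,0],[0.196,0.698,0],[0.196,0.698,0],[0.196,0.698,0],[0.196,0.698,0],[0.196,0.698,0],[0.196,0.698,0],[0.196,0.698,0],[0.196,0.698,0],[0.196,0.698,0],[0.196,0.698,0],[0.196,0.698,0],[0.196,0.698,0],[0.196,0.698,0]],"turn":[[0,0,-0.35],[0,0,-0.35],[0,0,-0.35],[0,0,-0.35],[0,0,-0.35],[0,0,-0.35],[0,0,-0.35],[0,0,-0.35],[0,0,-0.35],[0,0,-0.35],[0,0,-0.35],[0,0,-0.35],[0,0,-0.35],[0,0,-0.35],[0,0,-0.35],[0,0,-0.35]],"grip":[0.085,0.085,0.085,0.085,0.085,0.085,0.085,0.085,0.085,0.085,0.085,0.085,0.085,0.085,0.085,0.085]}'
python3 look.py w10; python3 - <<'E'
import cv2
im=cv2.imread("pics/w10_raw.png")[100:270,150:370]; cv2.imwrite("pics/w10c.png",cv2.resize(im,None,fx=3.5,fy=3.5,interpolation=cv2.INTER_CUBIC))
from h import *
print(delta([466,342.5,17],100))
E
```

```text
time: 28.18
eef_pos: [466.3, 341.3, 207.8]
eef_rot: [-0.087, 0.996, -0.0, -0.0]
force: [0.3, -0.2, -0.2]
gripper_width: 84.8
gripper_force: 0.0
[466.32361657 341.2794061  207.77005934] [(467.6, 343.3, 98.8, 99.4, 9.9), (480.7, 102.3, 100.3, 100.2, -2.0)]
(array([  0.2,   1.1, 190.9]), array([-0.   ,  0.   , -0.001]))
```

View pics/w10c.png

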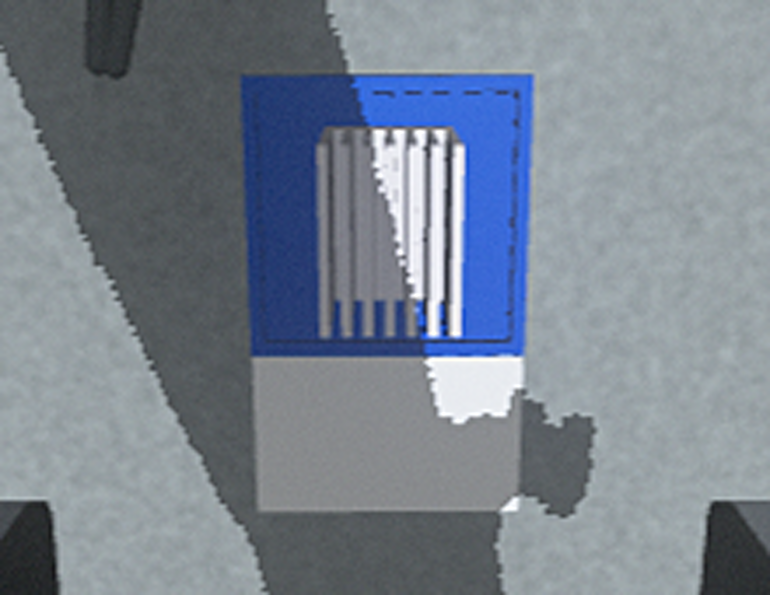

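The heat sink is upright in the spare tray, with top corners (317,143) to (464,338). I'll descend, grasp and lift.

```bash
python3 - <<'E'
from h import *
d=np.load("pics/w10.npz"); C=(d["K"],d["o"],d["R"])
print(world(C,np.array([(317,143),(465,143),(463,338),(318,338)])/3.5+[149.6,99.6],61).mean(0))
E
python3 -m crank '{"offset":[[0,0.001,0.04],[0,0.001,0.09],[0,0.001,0.13],[0,0.001,0.155],[0,0.001,0.175],[0,0.001,0.186],[0,0.001,0.19],[0,0.001,0.19],[0,0.001,0.19],[0,0.001,0.19],[0,0.001,0.19],[0,0.001,0.19],[0,0.001,0.19],[0,0.001,0.19]],"turn":[[0,0,0],[0,0,0],[0,0,0],[0,0,0],[0,0,0],[0,0,0],[0,0,0],[0,0,0],[0,0,0],[0,0,0],[0,0,0],[0,0,0],[0,0,0],[0,0,0]],"grip":[0.085,0.085,0.085,0.085,0.085,0.085,0.085,0.085,0.06,0.05,0.03,0.03,0.03,0.03]}' 50
python3 -m crank '{"offset":[[0,0,0],[0,0,-0.01],[0,0,-0.03],[0,0,-0.06],[0,0,-0.095],[0,0,-0.095],[0,0,-0.095],[0,0,-0.095]],"turn":[[0,0,0],[0,0,0],[0,0,0],[0,0,0],[0,0,0],[0,0,0],[0,0,0],[0,0,0]],"grip":[0.03,0.03,0.03,0.03,0.03,0.03,0.03,0.03]}'
python3 - <<'E'
from h import *
print(delta([541.5,-129.3,110],80))
E
```

```text
[464.60187474 343.51367165  61.        ]
time: 29.98
eef_pos: [466.3, 344.2, 18.9]
eef_rot: [-0.088, 0.996, 0.001, 0.001]
force: [-1.9, 2.2, 6.2]
gripper_width: 40.9
gripper_force: 50.3
time: 30.98
eef_pos: [464.4, 342.5, 110.1]
eef_rot: [-0.087, 0.996, -0.001, -0.002]
force: [0.4, -0.1, -3.5]
gripper_width: 40.4
gripper_force: 50.8
(array([   6.3, -478. ,    0.9]), array([-0.002, -0.004,  0.35 ]))
```

```bash
python3 -m crank '{"offset":[[0.001,-0.04,0],[0.001,-0.1,0],[0.002,-0.16,0],[0.003,-0.22,0],[0.004,-0.28,0],[0.005,-0.34,0],[0.005,-0.4,0],[0.006,-0.445,0],[0.006,-0.47,0],[0.006,-0.478,0],[0.006,-0.478,0],[0.006,-0.478,0],[0.006,-0.478,0.03],[0.006,-0.478,0.055],[0.006,-0.478,0.07],[0.006,-0.478,0.08],[0.006,-0.478,0.085],[0.006,-0.478,0.085],[0.006,-0.478,0.085]],"turn":[[0,0,0.05],[0,0,0.15],[0,0,0.25],[0,0,0.35],[0,0,0.35],[0,0,0.35],[0,0,0.35],[0,0,0.35],[0,0,0.35],[0,0,0.35],[0,0,0.35],[0,0,0.35],[0,0,0.35],[0,0,0.35],[0,0,0.35],[0,0,0.35],[0,0,0.35],[0,0,0.35],[0,0,0.35]],"grip":[0.03,0.03,0.03,0.03,0.03,0.03,0.03,0.03,0.03,0.03,0.03,0.03,0.03,0.03,0.03,0.03,0.03,0.03,0.03]}'
python3 - <<'E'
from h import *
print(delta([542,-129.3,18.9],80))
E
```

```text
time: 33.35
eef_pos: [543.9, -128.6, 28.7]
eef_rot: [0.087, 0.996, -0.0, 0.001]
force: [-0.5, -0.6, -2.4]
gripper_width: 40.2
gripper_force: 51.0
(array([ 1.8, -1. ,  9.8]), array([-0.   ,  0.002, -0.   ]))
```

```bash
python3 -m crank '{"offset":[[0.001,-0.001,0.003],[0.0015,-0.001,0.006],[0.002,-0.001,0.008],[0.002,-0.001,0.0095],[0.002,-0.001,0.0095],[0.002,-0.001,0.0095]],"turn":[[0,0,0],[0,0,0],[0,0,0],[0,0,0],[0,0,0],[0,0,0]],"grip":[0.03,0.03,0.03,0.03,0.03,0.03]}'
```

```text
time: 34.1
eef_pos: [541.2, -128.9, 19.0]
eef_rot: [0.087, 0.996, -0.0, 0.0]
force: [-3.4, 1.7, 4.7]
gripper_width: 40.4
gripper_force: 53.4
```

```bash
python3 -m crank '{"offset":[[0,0,-0.0005],[0,0,-0.0005],[0,0,-0.0005],[0,0,-0.0005],[0,0,-0.0005],[0,0,-0.03],[0,0,-0.08],[0,0,-0.14],[0,0,-0.19],[0,0,-0.25],[0,0,-0.25],[0,0,-0.25],[0,0,-0.25]],"turn":[[0,0,0],[0,0,0],[0,0,0],[0,0,0],[0,0,0],[0,0,0],[0,0,0],[0,0,0],[0,0,0],[0,0,0],[0,0,0],[0,0,0],[0,0,0]],"grip":[0.05,0.06,0.085,0.085,0.085,0.085,0.085,0.085,0.085,0.085,0.085,0.085,0.085]}'
python3 look.py w11
```

```text
time: 35.72
eef_pos: [540.2, -128.6, 266.0]
eef_rot: [0.087, 0.996, 0.001, -0.002]
force: [-0.0, 0.6, 0.1]
gripper_width: 85.0
gripper_force: 0.0
[ 540.22082049 -128.61137105  265.9525506 ] [(540.5, -129.0, 99.5, 99.5, -10.1), (481.1, 100.4, 102.3, 100.0, -2.0)]
```

View pics/w11.png

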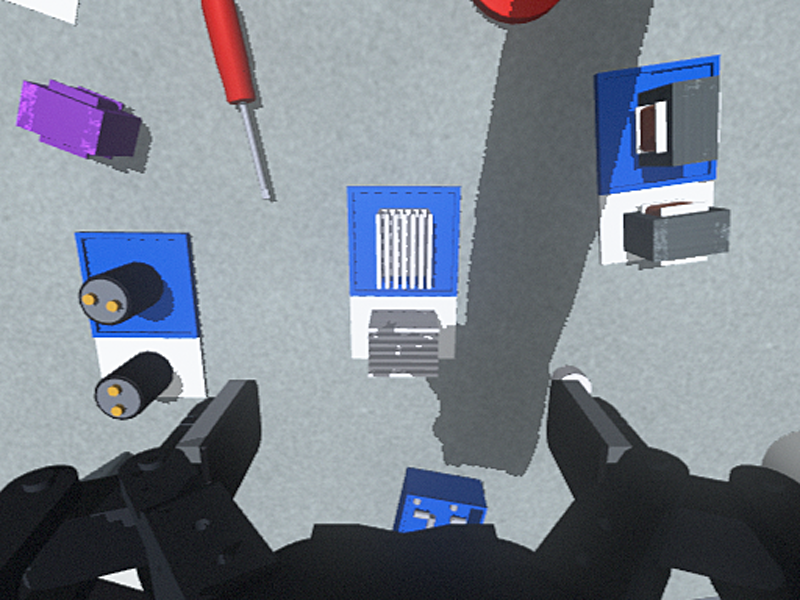

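Each part stands upright beside its sample: capacitor at (120,295), heat sink at (405,250) and transformer at (680,120). The gripper is clear of everything, so I'll hand in.

```bash
python3 -c "
from workcell import env
print(env.close_job())"
```

```text
the job is handed in; nothing more can be done
None
```

The job is handed in at about 36 s: the last picture shows the heat sink, transformer and capacitor each upright in the tray with its sample, within about 3 mm of the middle where I measured (the heat sink's final position I judged by eye), and the purple look-alike untouched.

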